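# Lift a hang pack off its display peg and stand it in the kit holder

## Task

A seal kit is wanted for a pump service: take the orange hang pack off its wire peg, lifting it so that its slot clears the upturned tip as you slide it out, and stand it upright, slot end up, in the pocket of the white kit holder. The front arm of the peg slopes at an unknown angle, so feel your way gently along it, never loading it with more than 8 newtons, and leave the blue pack, the dropper bottle and the timer as they are.

Things in the scene. Friction and masses are not known exactly. Their poses are not given: they have to be found in the camera images.
- pack_orange_center (a point): Centre of the orange hang pack, 48 mm above its underside and 48 below its top. Rigid card 46 wide (its y) x 96 tall (z) x 8 thick (x), about 60 g; a clear blister with black rings, 38 wide and 16 thick over both sides, spans 7 to 55 mm above the underside. It hangs on either peg, 30 to 40 mm out from the panel, and can be taken by its side edges from above, astride the peg.
- pack_orange_slot (a point): Centre of the orange pack's hang slot, which goes right through along the pack's x: 11 wide, 22 high, from 64 to 86 mm above the underside. It hangs with the slot's upper edge on the wire; from there the pack can rise 17 mm until the slot's lower edge meets the underside of the wire.
- pack_blue_center (a point): Centre of the blue hang pack with white rings, same size as the orange one, hanging on the other peg. It must stay there.
- rack: Fixed grey display stand: upright panel 240 wide (y), top at 221 mm, on a 12 mm thick base that reaches 120 mm out in front. Origin at bench level under the middle of the panel's front face; -x points out of the panel along the pegs, z up. Wire pegs stick out 65 mm left (+y) and right (-y) of the middle, 172 mm above the bench, in rubber bushes.
- rack_pegs (a point): Middle of the panel's front, 150 mm up, between the two pegs of 5 mm round wire. Each peg is level for 55 mm from the panel; then comes a stiff joint and a 75 mm front arm that slopes from 5 degrees down to 20 up, different every time and not reported. At the arm's end the tip turns up square to it, 11.5 mm above its upper side. It gives 1 mm for 5 N up or down, 3 N in or out.
- holder: Fixed white kit holder with a yellow label strip on its front and an open pocket on top: inside 26 (its x) x 58 (its y) mm, pocket floor 5 mm and rim 50 mm above its origin, which is at bench level in the middle; walls 4 mm, on a grey foot 75 x 90 x 5 mm. A pack goes in with its wide side along the holder's y.
- dropper_center (a point): Small amber dropper bottle with a white cap, 34 across, 81 tall, standing loose; this point is 40 mm up its middle. Leave it alone.
- clock_center (a point): Small white bench timer with a red button, 58 x 64 x 21 mm, lying loose; this point is 10 mm up its middle. Leave it alone.
Not all that is in view belongs to the job. What is shaped like the part that bears pack_orange_center but green is not meant.

How it is judged:
By the outcome, as a careful person would: the job done as asked, in the order asked, and still so for the second after the job is handed in, with the robot touching nothing.
It also fails if it takes over 58 s, if anything falls off the work surface, if the arm or the gripper's body presses on something with over 40 N, if the wrist force passes 120 N, or if a joint passes its speed limit or range.

## Robot

A 6-joint arm with a two-finger parallel gripper is mounted at the origin on a cart in front of the work surface, level with it; the furniture and walls round the work are solid. World frame = base frame: x ahead of the robot, y to its left, z up, the work surface at z = 0. Lengths are in m, angles in rad, forces in N, time in s.
With the tool pointing down it reaches from about 0.35 to 0.85 m from the base axis. Payload 8.1 kg.
Tool frame: the origin (TCP) lies on the centre line of the jaws, within the pads' length; the fingertips stand 8 mm ahead of it and the grasp point (between the pads) lies 11 mm behind it; z points along the fingers, x is the direction in which the jaws open and shut, and the axes are right-handed (so a half turn about z gives the same grasp; the last joint's range is limited). The gripper opens to 93 mm and grips with 3 to 60 N. Pads are 15 mm wide; open, the fingers measure 128 mm over their backs; the gripper's body (75 mm by 188 mm) begins 65 mm behind the grasp point.
Start: joints at [1.098, 0.13, 1.488, -0, 1.523, -0.085], TCP at [0.227, 0.555, 0.202] pointing down, gripper open.
Joint ranges: [-2.96, 2.96], [-0.89, 2.26], [0.02, 2.5], [-1.34, 4.48], [0, 2.73], [-2.66, 2.66]. Speed limits (rad/s): [2.39, 2.39, 2.79, 3.14, 3.14, 3.14].

## Interface

Orientations are given as a rotation vector (axis times angle).
In Python, from bench import * gives the robot as it stands.
- The arm moves only by the shell command python3 -m inch 'ROWS' [FORCE]. ROWS is JSON, a list of rows, each a list of 3 entries, a list of its own where there are three numbers: the finger opening in mm, from 0 to 93, then the shift along the tool's x, y, z in mm, then the turn, a rotation vector about the tool's x, y, z in rad. In form: [[fingers, [tx, ty, tz], [wx, wy, wz]], ...]. A call has 1 to 12 rows; each row is the pose to reach, as a shift and turn from the pose measured when the call began, along the tool's axes at that moment; what a row does not reach only later rows make up. A row lasts 1/12 s, in which the tool goes at most 41.7 mm and 7.16 degrees, less where a joint would pass 70% of its speed; a pose out of reach is approached as far as the arm can. A call with a gripper value outside its range is refused whole. The fingers move at their own pace and stop on an object; FORCE is the grip in N (left out, the last holds). Time passes only in rows, so rows that repeat a pose let the fingers close. It gives the time, the measured TCP pose, the force and the opening at its end, in the units of the state.
- get_state(): the state, without advancing time (a new reading comes with each control period).
- grab_frame(name): name is "scene" or "top" or "wrist"; returns a dict with "color" (480x640x3 uint8, red, green, blue), "z_map" (480x640 float32, m along the optical axis (not along the pixel's ray), 0 where there is no reading), "mtx" (3x3 intrinsics, pixels), "R" (3x3) and "t" (3): a world point X has camera coordinates R X + t. Camera axes: x right, y down, z forward; pixel columns grow to the right and rows downward; lengths in m; the calibration is good to about 2 mm. A picture is of the moment at which its call begins.
- close_job(): hands the job in, once; it reports no verdict.
The state is a dict: "time": time; "joints": joint angles; "dq": joint speeds; "joint_efforts": joint torques, N m; "eef_pos": TCP position; "ee_rot": TCP orientation; "wrist_force": force on the tool from outside, world axes, zero at the start; "wrist_torque": the same for the moment, N m; "opening": finger opening in m.
Only numpy, scipy, OpenCV 4.12 (cv2) and the standard library are available. Lean on these libraries where they do the work, as an engineer would, in place of code of your own. Each camera call takes 0.05 s, during which the arm holds its last target. There are 200 camera calls.

## Working session

There is one attempt and no reset: what is moved stays moved. The work goes in short steps, Python scripts to look and compute and a shell command to move; the robot and the scene stay as the last step left them, time stands still between calls to the robot, and variables do not carry over. Pictures are saved under pics/ and viewed, about 8 in all and at most 12, crops included, and the job is handed in when it is done.

```bash
mkdir -p pics; ls; python3 - <<'E'
from bench import *
import cv2,numpy as np
s=get_state();print(s)
fs={}
for n in("scene","top"):
    f=grab_frame(n);np.savez(f"{n}0.npz",**f)
    cv2.imwrite(f"pics/{n}0.png",f["color"][:,:,::-1])
    print(n,f["mtx"].tolist(),f["R"].round(3).tolist(),f["t"].round(3).tolist())
E
```

```text
pics
{'time': 0.0, 'joints': array([ 1.09758257e+00,  1.31119353e-01,  1.48927489e+00, -8.01156586e-06,
        1.52297056e+00, -8.53824732e-02]), 'dq': array([ 6.32398566e-05,  2.15757479e-04,  1.59855677e-03,  6.63568982e-04,
       -1.66390195e-03,  4.17315695e-04]), 'joint_efforts': array([ 6.92668364e-04, -5.59839427e+01, -4.91763711e+01,  7.67859514e-02,
        3.50136822e-02, -1.26263099e-04]), 'eef_pos': array([0.22661431, 0.55492823, 0.20141484]), 'ee_rot': array([ 2.60716296e+00,  1.75124493e+00, -2.42796375e-03]), 'wrist_force': array([ 0.14163473,  0.13862136, -0.01069656]), 'wrist_torque': array([-0.02043862,  0.0333571 ,  0.00760834]), 'opening': 0.09292144504586781}
scene [[581.5831750248652, 0.0, 314.38241363819213], [0.0, 581.5831750248652, 246.49974583142787], [0.0, 0.0, 1.0]] [[0.923, -0.383, 0.016], [-0.271, -0.681, -0.68], [0.272, 0.624, -0.733]] [-0.507, 0.233, 1.085]
top [[528.863917139696, 0.0, 323.8662612383448], [0.0, 528.863917139696, 245.32972002795887], [0.0, 0.0, 1.0]] [[-0.097, -0.995, 0.004], [-0.975, 0.095, -0.203], [0.202, -0.024, -0.979]] [0.014, 0.552, 0.848]
```

View pics/scene0.png

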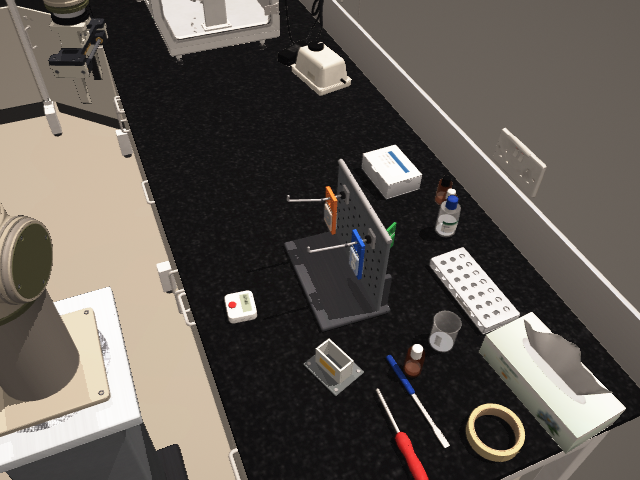

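View pics/top0.png

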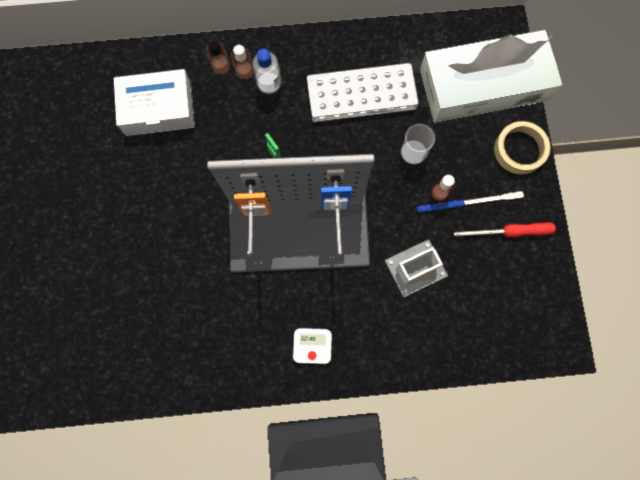

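The scene picture shows the orange pack at (333,210) on the left peg (`+y`), the blue pack at (359,255) on the right peg, a green look-alike behind the panel at (392,235), the holder at (335,362), the timer at (240,306) and the dropper at (414,360). In the top picture they are orange (253,203), blue (336,198), holder (417,268), timer (312,347) and dropper (443,188). Orange fits the request: right colour, hanging on the rack.

Next I'll measure, and view one enlarged crop.

```bash
cat > h.py <<'E'
import numpy as np,cv2
from bench import *
def cloud(f):
    v,u=np.mgrid[:480,:640];z=f["z_map"];K=f["mtx"]
    c=np.stack([(u-K[0,2])/K[0,0]*z,(v-K[1,2])/K[1,1]*z,z],-1)
    return (c-f["t"])@f["R"], z>0
def hsv(f): return cv2.cvtColor(f["color"],cv2.COLOR_RGB2HSV)
E
python3 - <<'E'
from h import *
for n in("scene","top"):
    f=dict(np.load(n+"0.npz"));P,ok=cloud(f);H=hsv(f)
    for nm,lo,hi in(("orange",(6,170,100),(18,255,255)),("blue",(108,170,100),(125,255,255)),("green",(50,150,60),(75,255,255))):
        m=(cv2.inRange(H,lo,hi)>0)&ok&(P[...,2]>.04)
        q=P[m]; 
        if len(q): print(n,nm,len(q),np.median(q,0).round(3),np.percentile(q,3,axis=0).round(3),np.percentile(q,97,axis=0).round(3))
    # rack panel top: z 0.21..0.23
    v,u=np.mgrid[:480,:640]
    box=(u>200)&(u<400)&(v>140)&(v<290) if n=="top" else (u>280)&(u<400)&(v>150)&(v<330)
    q=P[box&ok&(P[...,2]>.208)&(P[...,2]<.235)]
    r=cv2.minAreaRect((q[:,:2]*1000).astype(np.float32));print("paneltop",len(q),r,cv2.boxPoints(r).round(0).tolist())
    # pegs
    q=P[box&ok&(P[...,2]>.15)&(P[...,2]<.208)&(f["color"].min(-1)>110)&(H[...,1]<60)]
    for s,t in((q[q[:,1]>q[:,1].mean()],"L"),(q[q[:,1]<q[:,1].mean()],"R")):
        o=np.argsort(s[:,0]);print("peg",t,(s[o][::max(1,len(o)//12)]*1000).round(0).tolist())
    box=(u>370)&(u<460)&(v>230)&(v<310) if n=="top" else (u>295)&(u<370)&(v>330)&(v<400)
    q=P[box&ok&(P[...,2]>.043)&(P[...,2]<.056)]
    r=cv2.minAreaRect((q[:,:2]*1000).astype(np.float32));print("holder rim",len(q),r,np.median(q[:,2]),cv2.boxPoints(r).round(0).tolist())
    q=P[box&ok&(P[...,2]>.002)&(P[...,2]<.056)&(f["color"].min(-1)>40)]
    r=cv2.minAreaRect((q[:,:2]*1000).astype(np.float32));print("holder all",len(q),r)
f=dict(np.load("top0.npz"));g=dict(np.load("scene0.npz"))
a=cv2.resize(f["color"][140:300,200:400],None,fx=3.2,fy=3.2,interpolation=cv2.INTER_CUBIC)[:480]
b=cv2.resize(g["color"][150:340,270:410],(378,512))
a=cv2.resize(a,(640*a.shape[1]//640*400//a.shape[1],512*400//640*1)) if 0 else cv2.resize(a,(420,336))
im=np.zeros((512,800,3),np.uint8);im[:336,:420]=a;im[:,421:799]=b
cv2.imwrite("pics/crop1.png",im[:,:,::-1])
E
```

```text
scene orange 262 [0.608 0.05  0.166] [0.605 0.044 0.097] [0.614 0.088 0.188]
scene blue 208 [ 0.608 -0.06   0.161] [ 0.604 -0.086  0.105] [0.895 0.041 0.188]
scene green 75 [0.745 0.035 0.07 ] [0.73  0.028 0.043] [0.756 0.043 0.077]
paneltop 708 ((639.0315551757812, 9.764480590820312), (142.39065551757812, 225.96063232421875), 31.431859970092773) [[519.0, 69.0], [637.0, -124.0], [759.0, -50.0], [641.0, 143.0]]
peg L [[519.0, 75.0, 206.0], [530.0, 70.0, 194.0], [542.0, 70.0, 190.0], [550.0, 68.0, 188.0], [557.0, 70.0, 185.0], [563.0, 69.0, 186.0], [572.0, 70.0, 180.0], [579.0, 70.0, 177.0], [587.0, 70.0, 178.0], [598.0, 70.0, 176.0], [606.0, 66.0, 152.0], [640.0, 62.0, 193.0], [642.0, 77.0, 191.0]]
peg R [[509.0, -54.0, 192.0], [517.0, -57.0, 184.0], [526.0, -56.0, 182.0], [535.0, -59.0, 182.0], [544.0, -60.0, 179.0], [552.0, -60.0, 178.0], [562.0, -61.0, 178.0], [570.0, -60.0, 179.0], [580.0, -58.0, 176.0], [592.0, -61.0, 177.0], [601.0, -64.0, 179.0], [634.0, -70.0, 188.0], [637.0, -52.0, 191.0]]
holder rim 353 ((504.3910217285156, -199.88421630859375), (35.59981155395508, 68.325607
[... 871 characters left out ...]
[626.0, 66.0, 174.0], [642.0, 66.0, 188.0], [643.0, 71.0, 189.0]]
peg R [[509.0, -57.0, 195.0], [520.0, -60.0, 181.0], [530.0, -59.0, 179.0], [540.0, -60.0, 179.0], [551.0, -62.0, 177.0], [561.0, -58.0, 176.0], [572.0, -61.0, 178.0], [582.0, -62.0, 180.0], [594.0, -60.0, 175.0], [603.0, -69.0, 152.0], [622.0, -64.0, 176.0], [634.0, -68.0, 189.0], [637.0, -58.0, 190.0]]
holder rim 297 ((504.5167541503906, -200.43914794921875), (34.27820587158203, 66.80431365966797), 19.551443099975586) 0.050213620791546065 [[477.0, -175.0], [500.0, -238.0], [532.0, -226.0], [509.0, -163.0]]
holder all 2121 ((500.73272705078125, -208.92013549804688), (148.21266174316406, 133.30052185058594), 87.73578643798828)
```

View pics/crop1.png

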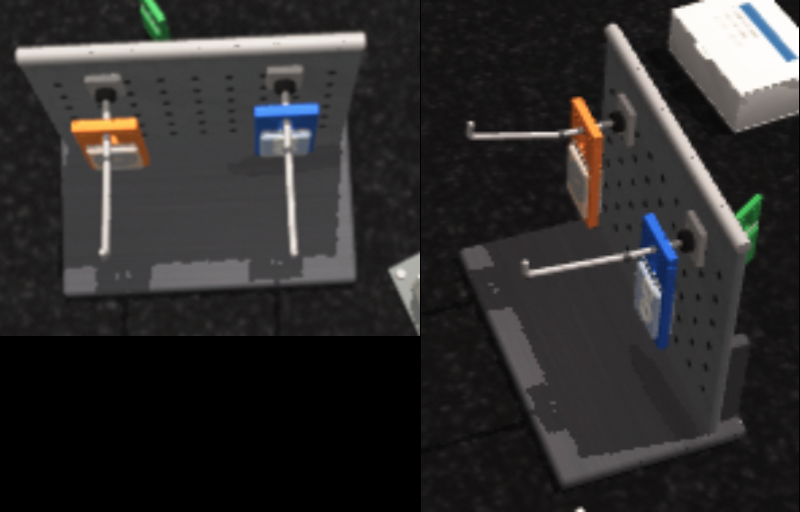

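Crop: orange pack on the left peg, arm clearly sloping up to an upturned tip. The green one is behind the panel. Orange is confirmed. Next I'll fit the peg and write a helper that converts targets into row units.

```bash
cat >> h.py <<'E'
from scipy.spatial.transform import Rotation as Ro
def Rdes(yaw_deg,tilt_deg=0):
    """tool x at yaw_deg in plan, z down; tilt about tool x (+: tool top leans towards -tool y... checked by print)"""
    a=np.radians(yaw_deg);x=np.array([np.cos(a),np.sin(a),0]);z=np.array([0,0,-1.]);R=np.stack([x,np.cross(z,x),z],1)
    return Ro.from_matrix(R)*Ro.from_euler("x",tilt_deg,degrees=True)
def delta(pos_mm,yaw,tilt=0,s=None):
    s=s or get_state();R=Ro.from_rotvec(s["ee_rot"])
    d=R.inv().apply(np.array(pos_mm)-s["eef_pos"]*1000)
    w=(R.inv()*Rdes(yaw,tilt)).as_rotvec()
    print("shift",d.round(1).tolist(),"turn",w.round(3).tolist())
def rep():
    s=get_state();R=Ro.from_rotvec(s["ee_rot"]).as_matrix()
    print("t %.2f"%s["time"],"pos",(s["eef_pos"]*1000).round(1),"x",R[:,0].round(3),"y",R[:,1].round(3),"z",R[:,2].round(3),"F",s["wrist_force"].round(2),"M",s["wrist_torque"].round(2),"open %.1f"%(s["opening"]*1000))
E
python3 - <<'E'
from h import *
v,u=np.mgrid[:480,:640]
for n in("scene","top"):
    f=dict(np.load(n+"0.npz"));P,ok=cloud(f);H=hsv(f);P=P*1000
    x,y,z=P[...,0],P[...,1],P[...,2]
    m=ok&(z>172)&(z<210)&(f["color"].min(-1)>100)&(H[...,1]<60)&(abs(y-69)<12)&(x>505)&(x<635)
    a=m&(x>530)&(x<580); k=np.polyfit(x[a],z[a],1);ky=np.polyfit(x[m],y[m],1)
    l=m&(x>590)
    print(n,"arm",a.sum(),"slope deg",np.degrees(np.arctan(-k[0])),"z@530",np.polyval(k,530),"z@580",np.polyval(k,580),"lvl",np.median(z[l]),l.sum(),"y@605,520",np.polyval(ky,[605,520]),"xmin",x[m].min(),"tip zmax",z[m&(x<528)].max())
    # panel top
    q=P[ok&(z>212)&(z<228)&(x>625)&(x<670)&(abs(y)<150)]
    ys=q[:,1];fr=[(b,np.percentile(q[abs(ys-b)<10,0],2)) for b in range(-90,110,20)]
    kf=np.polyfit(*zip(*fr),1);print("panel front x=",kf,"yaw",np.degrees(np.arctan(-kf[0])),"y range",ys.min(),ys.max())
    o=ok&(cv2.inRange(H,(6,170,100),(18,255,255))>0)&(z>100)
    print("orange x by z",[(b,np.percentile(x[o&(abs(z-b)<6)],[5,50]).round(1).tolist(),np.percentile(y[o&(abs(z-b)<6)],[2,98]).round(1).tolist()) for b in(110,130,150,170,184) if (o&(abs(z-b)<6)).sum()>4],"ztop",np.percentile(z[o],99))
    for nm,bx in(("dropper",(425,460,165,205) if n=="top" else (400,428,338,380)),("clock",(290,335,325,366) if n=="top" else (222,260,288,325))):
        b=ok&(u>bx[0])&(u<bx[1])&(v>bx[2])&(v<bx[3])&(z>12);print(nm,np.median(P[b],0).round(0),z[b].max())
E
```

```text
scene arm 48 slope deg 14.950572792722255 z@530 192.6821467946852 z@580 179.3309067132695 lvl 176.77879222717226 21 y@605,520 [67.95194575 72.87874766] xmin 519.365920382803 tip zmax 208.56865766825726
panel front x= [4.93244790e-02 6.39346156e+02] yaw -2.8237959482865413 y range -120.15247602188515 119.95695449571866
orange x by z [(110, [605.3, 608.3], [43.6, 48.1]), (130, [606.0, 609.4], [45.5, 49.8]), (150, [606.3, 608.3], [43.2, 80.3]), (170, [605.1, 607.3], [44.7, 86.3]), (184, [605.9, 608.7], [44.4, 90.3])] ztop 188.96050270003963
dropper [ 632. -267.   56.] 87.93853414756003
clock [385.  -6.  20.] 26.75059498518768
top arm 106 slope deg 14.457605641659859 z@530 190.34652314673914 z@580 177.45510685082428 lvl 174.42564711920016 51 y@605,520 [67.52204408 71.84712078] xmin 519.6090668550306 tip zmax 208.5423075994573
panel front x= [5.08071419e-02 6.39617561e+02] yaw -2.9085338565333814 y range -119.0197340823838 120.38489625454798
orange x by z [(110, [605.7, 606.4], [44.7, 46.2]), (130, [605.9, 606.3], [44.6, 46.7]), (150, [605.6, 608.2], [44.9, 88.6]), (170, [605.6, 606.9], [44.8, 87.3]), (184, [605.6, 607.8], [44.9, 89.6])] ztop 187.0667884368649
dropper [ 632. -255.   57.] 86.05578054689224
clock [385.  -3.  19.] 24.861956754403444
```

```bash
python3 -c "
from h import *
rep();delta([605,68,270],87.5)"
```

```text
t 0.10 pos [226.6 555.  201.5] x [ 0.378  0.926 -0.002] y [ 0.926 -0.378 -0.   ] z [-0.001 -0.001 -1.   ] F [ 0.34 -0.43  0.54] M [ 0.03 -0.01 -0.01] open 93.0
shift [-307.9, 534.4, -68.1] turn [-0.0, 0.002, -0.344]
```

```bash
python3 -m inch '[[93,[-308,537,-70],[0,0,-0.35]],[93,[-308,537,-70],[0,0,-0.35]],[93,[-308,537,-70],[0,0,-0.35]],[93,[-308,537,-70],[0,0,-0.35]],[93,[-308,537,-70],[0,0,-0.35]],[93,[-308,537,-70],[0,0,-0.35]],[93,[-308,537,-70],[0,0,-0.35]],[93,[-308,537,-70],[0,0,-0.35]],[93,[-308,537,-70],[0,0,-0.35]],[93,[-308,537,-70],[0,0,-0.35]],[93,[-308,537,-70],[0,0,-0.35]],[93,[-308,537,-70],[0,0,-0.35]]]' 25
python3 -c "
from h import *
rep();delta([609.5,67,270],87.1)"
```

```text
time: 1.1
eef_pos: [0.5307, 0.1643, 0.2577]
ee_rot: [2.263, 2.179, -0.003]
wrist_force: [0.6, 0.6, -0.3]
opening: 0.0929
t 1.10 pos [530.7 164.3 257.7] x [ 0.038  0.999 -0.002] y [ 0.999 -0.038 -0.001] z [-0.001 -0.001 -1.   ] F [ 0.63  0.62 -0.33] M [ 0.06 -0.02 -0.04] open 92.9
shift [-94.2, 82.4, -12.3] turn [-0.001, 0.002, 0.013]
```

```bash
python3 -m inch '[[93,[-94,82,-12],[0,0,0.013]],[93,[-94,82,-12],[0,0,0.013]],[93,[-94,82,-12],[0,0,0.013]],[93,[-94,82,-12],[0,0,0.013]],[93,[-94,82,-12],[0,0,0.013]],[93,[-94,82,-12],[0,0,0.013]]]'
python3 -c "
from h import *
rep();delta([609.5,67,158],87.1)
f=grab_frame('wrist');np.savez('w1.npz',**f);cv2.imwrite('pics/w1.png',f['color'][:,:,::-1])
P,ok=cloud(f);P=P*1000;H=hsv(f);x,y,z=np.moveaxis(P,-1,0)
o=ok&(cv2.inRange(H,(6,170,90),(18,255,255))>0)&(z>100)
print('cam',(-f['R'].T@f['t']).round(3))
t=o&(z>178);print('top',t.sum(),np.percentile(P[t],[3,50,97],axis=0).round(1),z[o].max())
r=cv2.minAreaRect(P[t][:,:2].astype(np.float32));print(r)
m=ok&(z>170)&(z<212)&(f['color'].min(-1)>100)&(H[...,1]<60)&(abs(y-69)<12)&(x>505)&(x<585)
a=m&(x>525)&(x<580);print(m.sum());
if a.sum()>20:
  k=np.polyfit(x[a],z[a],1);print('slope',np.degrees(np.arctan(-k[0])),np.polyval(k,[530,580]))
"
```

```text
time: 1.6
eef_pos: [0.6087, 0.0674, 0.269]
ee_rot: [-2.277, -2.163, 0.004]
wrist_force: [0.2, 0.3, -1.0]
opening: 0.0931
t 1.60 pos [608.7  67.4 269. ] x [ 0.052  0.999 -0.001] y [ 0.999 -0.052 -0.003] z [-0.003 -0.001 -1.   ] F [ 0.18  0.33 -0.97] M [ 0.08 -0.05 -0.02] open 93.1
shift [-0.2, 1.1, 111.0] turn [-0.003, 0.001, -0.001]
cam [0.543 0.072 0.451]
top 142 [[606.2  48.2 178.2]
 [607.5  68.7 182. ]
 [608.7  89.7 184.4]] 184.64646911669107
((607.4571533203125, 68.64681243896484), (45.08498001098633, 2.0319876670837402), 88.80912780761719)
607
slope 14.767593278064222 [190.09716457 176.91684459]
```

View pics/w1.png

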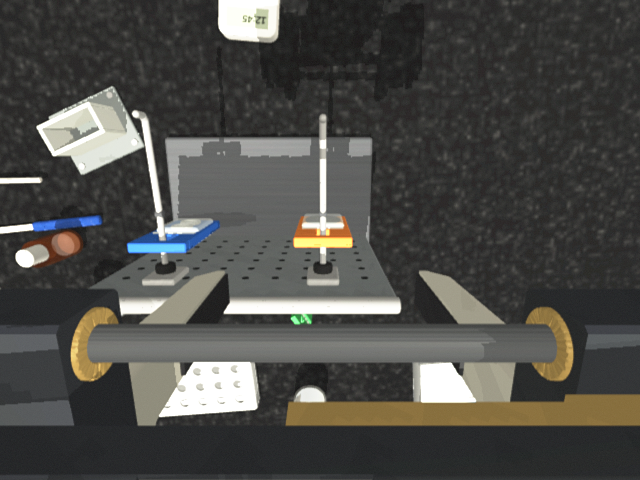

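The wrist view shows the orange pack at (323,232), centred between the fingers, with the peg running up to its tip at (322,118). The arm slope is about 14.8°. Descending now.

```bash
python3 -m inch '[[93,[1,1,30],[0,0,0]],[93,[1,1,65],[0,0,0]],[93,[1,1,90],[0,0,0]],[93,[1,1,104],[0,0,0]],[93,[1,1,111],[0,0,0]],[93,[1,1,111],[0,0,0]],[93,[1,1,111],[0,0,0]]]' 25
python3 -c "
from h import *
rep();delta([609.5,68.3,158],87.1)"
```

```text
time: 2.23
eef_pos: [0.6096, 0.0696, 0.1597]
ee_rot: [2.276, 2.166, -0.002]
wrist_force: [-0.9, -1.3, 0.4]
opening: 0.0931
t 2.23 pos [609.6  69.6 159.7] x [ 0.05   0.999 -0.001] y [ 0.999 -0.05  -0.001] z [-0.001 -0.001 -1.   ] F [-0.9  -1.25  0.35] M [0.03 0.05 0.  ] open 93.1
shift [-1.3, -0.1, 1.7] turn [-0.001, 0.001, 0.001]
```

```bash
python3 -m inch '[[70,[-1,0,1.5],[0,0,0]],[58,[-1,0,1.5],[0,0,0]],[50,[-1,0,1.5],[0,0,0]],[47,[-1,0,1.5],[0,0,0]],[44,[-1,0,1.5],[0,0,0]],[40,[-1,0,1.5],[0,0,0]],[40,[-1,0,1.5],[0,0,0]],[40,[-1,0,1.5],[0,0,0]]]' 25
python3 -c "
from h import *
for i in range(3):rep();f=grab_frame('wrist')
np.savez('w2.npz',**f);cv2.imwrite('pics/w2.png',f['color'][:,:,::-1])
f=grab_frame('top');np.savez('t2.npz',**f)
P,ok=cloud(f);P=P*1000;H=hsv(f);x,y,z=np.moveaxis(P,-1,0)
o=ok&(cv2.inRange(H,(6,170,90),(18,255,255))>0)&(z>100);print(o.sum(),np.percentile(P[o],[3,50,97],axis=0).round(1))
"
```

```text
time: 2.9
eef_pos: [0.6096, 0.0685, 0.1582]
ee_rot: [2.276, 2.166, -0.002]
wrist_force: [0.5, 0.2, 0.7]
opening: 0.0458
t 2.90 pos [609.6  68.5 158.2] x [ 0.05   0.999 -0.001] y [ 0.999 -0.05  -0.001] z [-0.001 -0.001 -1.   ] F [0.46 0.23 0.7 ] M [ 0.04 -0.03 -0.  ] open 45.8
t 2.95 pos [609.6  68.6 158.2] x [ 0.05   0.999 -0.001] y [ 0.999 -0.05  -0.001] z [-0.001 -0.001 -1.   ] F [-0.23  0.78  0.75] M [ 0.08  0.03 -0.04] open 45.4
t 3.00 pos [609.6  68.6 158.2] x [ 0.05   0.999 -0.001] y [ 0.999 -0.05  -0.001] z [-0.001 -0.001 -1.   ] F [-0.32  0.47  0.48] M [ 0.    0.03 -0.03] open 45.2
54 [[606.8  73.3 150.8]
 [607.6  81.7 166.2]
 [611.4  89.4 177.9]]
```

Gripped at 45–46 mm opening. Next is a path helper in peg coordinates, then lift to centre the wire in the slot.

```bash
cat >> h.py <<'E'
A=14.8
def T(s,h,tilt,A=A,dy=0,off=5.3):
    "TCP target, mm: slot centre h above wire axis at arc length s from panel"
    d=np.array([-np.cos(np.radians(2.9)),np.sin(np.radians(2.9)),0]);up=np.array([0,0,1.]);lat=np.array([.0506,.9987,0])
    w=np.array([643,65.9,172.])
    a=np.radians(A if s>55 else 0)
    c=w+d*min(s,55)+max(s-55,0)*(d*np.cos(a)+up*np.sin(a))+h*(up*np.cos(a)-d*np.sin(a))+lat*dy
    return c-off*(up*np.cos(np.radians(tilt))-d*np.sin(np.radians(tilt)))
def way(*ws):
    for w in ws: print(w,end=" ");delta(T(*w),87.1,w[2])
E
python3 -c "
from h import *
way((33.4,-8.5,0),(33.4,0,0),(48,0,0),(58,1,4),(68,0,14.8))"
```

```text
(33.4, -8.5, 0) shift [-1.0, 0.1, -0.0] turn [-0.001, 0.001, 0.001]
(33.4, 0, 0) shift [-1.0, 0.1, -8.5] turn [-0.001, 0.001, 0.001]
(48, 0, 0) shift [-1.0, -14.5, -8.5] turn [-0.001, 0.001, 0.001]
(58, 1, 4) shift [-1.0, -24.5, -10.2] turn [0.069, 0.001, 0.001]
(68, 0, 14.8) shift [-0.9, -35.4, -12.0] turn [0.258, 0.001, 0.001]
```

```bash
python3 -m inch '[[40,[0,0,-1],[0,0,0]],[40,[0,0,-3],[0,0,0]],[40,[-0.5,0,-5],[0,0,0]],[40,[-1,0,-7],[0,0,0]],[40,[-1,0,-8.5],[0,0,0]],[40,[-1,0,-8.5],[0,0,0]]]' 30
python3 -c "
from h import *
rep();grab_frame('wrist');rep();grab_frame('wrist');rep()
way((33.4,0,0),(48,0,0),(58,1,4),(68,0,14.8))"
```

```text
time: 3.6
eef_pos: [0.6099, 0.0675, 0.1673]
ee_rot: [2.275, 2.165, -0.001]
wrist_force: [1.1, -1.0, -1.0]
opening: 0.0455
t 3.60 pos [609.9  67.5 167.3] x [ 0.05   0.999 -0.001] y [ 0.999 -0.05   0.   ] z [ 0.    -0.001 -1.   ] F [ 1.14 -0.95 -0.96] M [ 0.03 -0.03 -0.01] open 45.5
t 3.65 pos [609.7  67.5 167.1] x [ 0.05   0.999 -0.001] y [ 0.999 -0.05  -0.   ] z [-0.    -0.001 -1.   ] F [-0.12  0.29 -0.29] M [ 0.05  0.02 -0.01] open 45.3
t 3.70 pos [609.6  67.6 166.9] x [ 0.05   0.999 -0.001] y [ 0.999 -0.05  -0.   ] z [-0.001 -0.001 -1.   ] F [-0.03 -0.7  -0.33] M [0.02 0.02 0.02] open 45.2
(33.4, 0, 0) shift [0.0, 0.0, 0.2] turn [-0.0, 0.001, 0.001]
(48, 0, 0) shift [0.0, -14.6, 0.2] turn [-0.0, 0.001, 0.001]
(58, 1, 4) shift [0.0, -24.6, -1.6] turn [0.069, 0.001, 0.001]
(68, 0, 14.8) shift [0.1, -35.5, -3.3] turn [0.258, 0.001, 0.001]
```

```bash
python3 -m inch '[[40,[0,-5,0],[0,0,0]],[40,[0,-10,0],[0,0,0]],[40,[0,-15,0],[0,0,0]],[40,[0,-20,-1],[0.03,0,0]],[40,[0,-25,-1.6],[0.07,0,0]],[40,[0,-29,-2.5],[0.13,0,0]],[40,[0,-32.5,-3],[0.2,0,0]],[40,[0,-35.5,-3.3],[0.258,0,0]],[40,[0,-35.5,-3.3],[0.258,0,0]],[40,[0,-35.5,-3.3],[0.258,0,0]]]' 30
python3 -c "
from h import *
rep();grab_frame('wrist');rep()
way((68,0,14.8),(68,-8.5,14.8),(85,0,14.8),(105,0,14.8),(105,-8.5,14.8),(112,5.75,14.8))"
```

```text
time: 4.53
eef_pos: [0.5742, 0.0693, 0.1691]
ee_rot: [-2.133, -2.029, 0.265]
wrist_force: [-1.2, -0.2, -0.7]
opening: 0.0456
t 4.53 pos [574.2  69.3 169.1] x [ 0.05   0.999 -0.001] y [ 0.966 -0.048 -0.256] z [-0.255  0.012 -0.967] F [-1.16 -0.17 -0.66] M [ 0.03 -0.17 -0.04] open 45.6
t 4.58 pos [574.2  69.4 169.7] x [ 0.049  0.999 -0.001] y [ 0.966 -0.048 -0.254] z [-0.254  0.012 -0.967] F [-0.36  0.36 -0.54] M [ 0.   -0.14  0.03] open 45.6
(68, 0, 14.8) shift [0.0, -0.1, -0.5] turn [0.001, 0.001, 0.001]
(68, -8.5, 14.8) shift [0.0, -0.1, 8.0] turn [0.001, 0.001, 0.001]
(85, 0, 14.8) shift [0.0, -17.1, -0.5] turn [0.001, 0.001, 0.001]
(105, 0, 14.8) shift [0.0, -37.1, -0.5] turn [0.001, 0.001, 0.001]
(105, -8.5, 14.8) shift [0.1, -37.1, 8.0] turn [0.001, 0.001, 0.001]
(112, 5.75, 14.8) shift [0.0, -44.1, -6.3] turn [0.001, 0.001, 0.001]
```

```bash
python3 -m inch '[[40,[0,-6,-0.5],[0,0,0]],[40,[0,-12,-0.5],[0,0,0]],[40,[0,-18,-0.5],[0,0,0]],[40,[0,-24,-0.5],[0,0,0]],[40,[0,-30,-0.5],[0,0,0]],[40,[0,-35,0],[0,0,0]],[40,[0,-35,2],[0,0,0]],[40,[0,-35,4],[0,0,0]],[40,[0,-35,6],[0,0,0]],[40,[0,-35,6],[0,0,0]]]' 30
python3 -c "
from h import *
rep();grab_frame('wrist');rep();grab_frame('wrist');rep()
f=grab_frame('wrist');np.savez('w3.npz',**f);cv2.imwrite('pics/w3.png',f['color'][:,:,::-1]);rep()
way((103,0,14.8),(103,-8.5,14.8),(112,5.75,14.8))"
```

```text
time: 5.42
eef_pos: [0.5385, 0.071, 0.172]
ee_rot: [-2.133, -2.029, 0.265]
wrist_force: [0.1, 0.8, 0.0]
opening: 0.0451
t 5.42 pos [538.5  71.  172. ] x [ 0.05   0.999 -0.001] y [ 0.966 -0.048 -0.256] z [-0.255  0.012 -0.967] F [0.1  0.75 0.  ] M [ 0.01 -0.19  0.02] open 45.1
t 5.47 pos [538.6  71.  172.2] x [ 0.05   0.999 -0.001] y [ 0.966 -0.048 -0.255] z [-0.255  0.012 -0.967] F [ 0.49 -0.37 -1.35] M [ 0.01 -0.11 -0.04] open 45.4
t 5.52 pos [538.8  71.1 172.4] x [ 0.05   0.999 -0.001] y [ 0.966 -0.048 -0.255] z [-0.255  0.012 -0.967] F [ 0.55 -0.33 -0.79] M [ 0.   -0.14  0.05] open 45.5
t 5.57 pos [538.9  71.1 172.5] x [ 0.05   0.999 -0.001] y [ 0.966 -0.048 -0.255] z [-0.255  0.012 -0.967] F [-0.33  0.02 -0.15] M [-0.03 -0.13  0.04] open 45.5
(103, 0, 14.8) shift [0.1, -0.2, -6.8] turn [0.001, 0.001, 0.001]
(103, -8.5, 14.8) shift [0.1, -0.2, 1.7] turn [0.001, 0.001, 0.001]
(112, 5.75, 14.8) shift [0.1, -9.2, -12.5] turn [0.001, 0.001, 0.001]
```

View pics/w3.png

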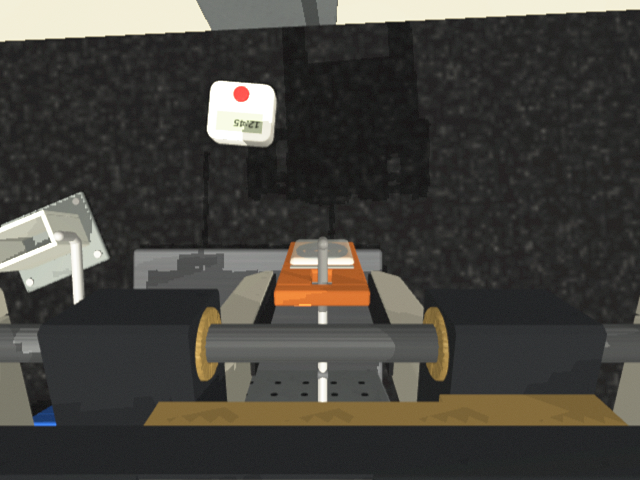

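The wrist view shows the pack held squarely, with the wire through the slot at (322,270), laterally centred, and the tip just ahead at (322,243). Now I'll feel down for contact.

```bash
r(){ python3 -c "
from h import *
a=[]
for i in range(4): s=get_state();a.append(s['wrist_force']);grab_frame('wrist')
print((s['eef_pos']*1000).round(1),np.mean(a,0).round(2))"; }
python3 -m inch '[[40,[0,0,0.5],[0,0,0]],[40,[0,0,1],[0,0,0]]]' >/dev/null; r
python3 -m inch '[[40,[0,0,0.5],[0,0,0]],[40,[0,0,1],[0,0,0]]]' >/dev/null; r
```

```text
[538.6  71.  171.5] [ 0.35  0.1  -0.74]
[538.5  71.1 170.8] [0.05 0.31 1.72]
```

Contact was felt within about 0.5 mm of the prediction, at about 2.4 N. Now raise to centre the slot on the tip and slide out, checking on the way.

```bash
python3 -m inch '[[40,[0,0,-3],[0,0,0]],[40,[0,0,-6],[0,0,0]],[40,[0,0,-9],[0,0,0]],[40,[0,0,-12],[0,0,0]],[40,[0,0,-14],[0,0,0]],[40,[0,0,-14.7],[0,0,0]],[40,[0,-4,-14.7],[0,0,0]],[40,[0,-8,-14.8],[0,0,0]],[40,[0,-12,-14.8],[0,0,0]],[40,[0,-15,-14.8],[0,0,0]],[40,[0,-15,-14.8],[0,0,0]]]'
python3 -c "
from h import *
rep();grab_frame('wrist');rep();f=grab_frame('wrist');rep()
way((118,5.75,14.8),(155,5.9,14.8))
cv2.imwrite('pics/w4.png',cv2.resize(f['color'][200:400,170:470,::-1],None,fx=2.5,fy=2.5))
"
```

```text
time: 7.22
eef_pos: [0.5272, 0.0718, 0.1893]
ee_rot: [-2.133, -2.03, 0.264]
wrist_force: [-0.3, 0.9, -0.0]
opening: 0.0452
t 7.22 pos [527.2  71.8 189.3] x [ 0.05   0.999 -0.001] y [ 0.966 -0.048 -0.254] z [-0.254  0.012 -0.967] F [-0.33  0.92 -0.01] M [-0.01 -0.08  0.  ] open 45.2
t 7.27 pos [527.5  71.7 189.2] x [ 0.05   0.999 -0.001] y [ 0.966 -0.048 -0.254] z [-0.254  0.012 -0.967] F [ 0.23 -0.42 -0.62] M [ 0.   -0.15 -0.03] open 45.4
t 7.32 pos [527.7  71.7 189.1] x [ 0.05   0.999 -0.001] y [ 0.966 -0.048 -0.254] z [-0.254  0.012 -0.967] F [ 0.09 -0.53 -1.33] M [ 0.02 -0.18 -0.01] open 45.5
(118, 5.75, 14.8) shift [0.1, -0.2, 0.6] turn [0.001, 0.001, 0.001]
(155, 5.9, 14.8) shift [0.1, -37.2, 0.4] turn [0.001, 0.001, 0.001]
```

View pics/w4.png

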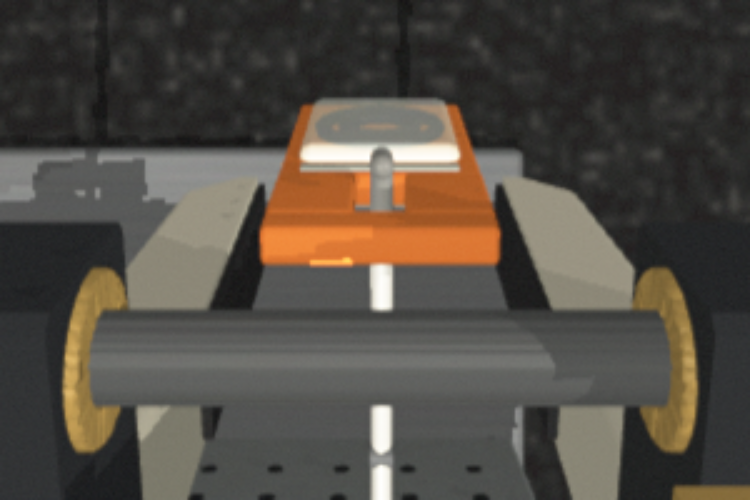

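The pack is centred on the wire, tip just ahead at crop (381,150), no load. Continue slowly past the tip.

```bash
r(){ python3 -c "
from h import *
a=[]
for i in range(2): s=get_state();a.append(s['wrist_force']);grab_frame('wrist')
print('%.2f'%s['time'],(s['eef_pos']*1000).round(1),np.mean(a,0).round(2))"; }
python3 -m inch '[[40,[0,-2,0],[0,0,0]],[40,[0,-4,0],[0,0,0]],[40,[0,-6,0],[0,0,0]]]' ; r
python3 -m inch '[[40,[0,-2,0],[0,0,0]],[40,[0,-4,0],[0,0,0]],[40,[0,-5,0],[0,0,0]]]' ; r
python3 -m inch '[[40,[0,-2,0],[0,0,0]],[40,[0,-4,0],[0,0,0]],[40,[0,-5,0],[0,0,0]]]' ; r
```

```text
time: 7.57
eef_pos: [0.5217, 0.072, 0.1906]
ee_rot: [-2.133, -2.03, 0.264]
wrist_force: [-0.6, 0.1, -0.9]
opening: 0.0454
7.62 [521.5  72.  190.8] [-0.01 -0.18 -0.43]
time: 7.92
eef_pos: [0.5167, 0.0723, 0.1921]
ee_rot: [-2.133, -2.03, 0.263]
wrist_force: [-0.2, 0.7, -1.6]
opening: 0.0455
7.97 [516.6  72.3 192.2] [ 0.14  0.56 -1.07]
time: 8.27
eef_pos: [0.5117, 0.0725, 0.1935]
ee_rot: [-2.133, -2.03, 0.263]
wrist_force: [-0.3, 0.2, 0.1]
opening: 0.0451
8.32 [511.7  72.5 193.6] [ 0.18 -0.31 -0.07]
```

```bash
python3 -m inch '[[40,[0,-2.5,0],[0,0,0]],[40,[0,-5,0],[0,0,0]],[40,[0,-7,0],[0,0,0]],[40,[0,-10,0],[0,0,0]],[40,[0,-14,0],[0,0,0]],[40,[0,-20,0],[0,0,0]],[40,[0,-30,0],[0,0,0]],[40,[0,-40,0],[0,0,0]],[40,[0,-40,0],[0,0,0]]]'
python3 -c "
from h import *
rep();f=grab_frame('wrist');rep()
cv2.imwrite('pics/w5.png',f['color'][...,::-1])
delta([440,40,230],87.1,0);delta([504.4,-200.2,200],109.2,0);delta([504.4,-200.2,200],109.2-180,0)
"
```

```text
time: 9.12
eef_pos: [0.4721, 0.0746, 0.2044]
ee_rot: [-2.133, -2.03, 0.263]
wrist_force: [-0.9, -0.3, 0.1]
opening: 0.0453
t 9.12 pos [472.1  74.6 204.4] x [ 0.049  0.999 -0.001] y [ 0.966 -0.048 -0.254] z [-0.253  0.012 -0.967] F [-0.88 -0.34  0.13] M [ 0.01 -0.13 -0.04] open 45.3
t 9.17 pos [472.8  74.5 204.2] x [ 0.049  0.999 -0.001] y [ 0.966 -0.048 -0.253] z [-0.253  0.012 -0.967] F [ 0.41 -0.25  0.24] M [ 0.01 -0.12  0.02] open 45.4
shift [-36.1, -36.6, -17.1] turn [-0.256, 0.001, 0.001]
shift [-272.8, 44.7, -7.1] turn [-0.253, -0.048, -0.382]
shift [-272.8, 44.7, -7.1] turn [-0.067, 0.352, 2.737]
```

View pics/w5.png

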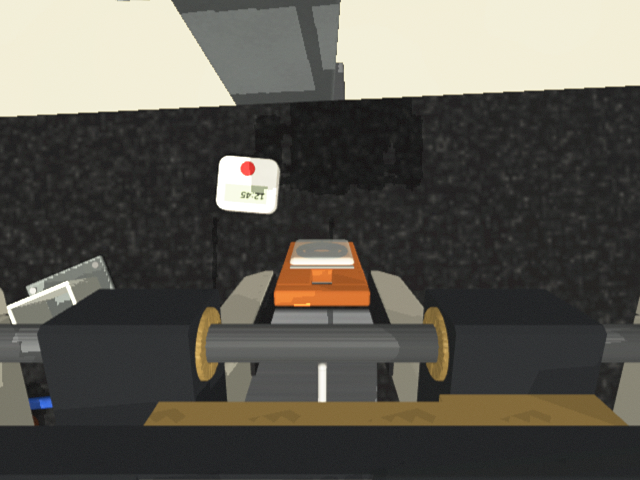

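The view shows the pack fully off: wire at (322,370) behind it, slot at (321,276) empty. Retreat and bring it upright.

```bash
python3 -m inch '[[40,[-18,-30,-15],[-0.1,0,0]],[40,[-36,-50,-22],[-0.2,0,0]],[40,[-36,-56,-22],[-0.256,0,0]],[40,[-36,-56,-22],[-0.256,0,0]],[40,[-36,-56,-22],[-0.256,0,0]],[40,[-36,-56,-22],[-0.256,0,0]]]' 30
python3 -c "
from h import *
rep();delta([425,-190,220],98,0);delta([504.4,-200.2,160],109.2,0)
"
```

```text
time: 9.67
eef_pos: [0.4227, 0.041, 0.2403]
ee_rot: [2.275, 2.165, 0.001]
wrist_force: [-0.5, -0.1, -1.0]
opening: 0.0453
t 9.67 pos [422.7  41.  240.3] x [ 0.05   0.999 -0.001] y [ 0.999 -0.05   0.001] z [ 0.001 -0.001 -1.   ] F [-0.45 -0.14 -1.03] M [ 0.02 -0.01 -0.  ] open 45.3
shift [-230.6, 13.7, 20.5] turn [0.001, 0.001, -0.189]
shift [-236.8, 93.4, 80.6] turn [0.001, 0.001, -0.385]
```

```bash
python3 -m inch '[[40,[-30,0,0],[0,0,-0.1]],[40,[-65,0,0],[0,0,-0.2]],[40,[-100,0,0],[0,0,-0.3]],[40,[-135,0,10],[0,0,-0.385]],[40,[-170,5,20],[0,0,-0.385]],[40,[-200,20,30],[0,0,-0.385]],[40,[-225,45,45],[0,0,-0.385]],[40,[-237,75,65],[0,0,-0.385]],[40,[-237,93,80],[0,0,-0.385]],[40,[-237,93,80],[0,0,-0.385]],[40,[-237,93,80],[0,0,-0.385]]]' 30
python3 - <<'E'
from h import *
f=grab_frame('wrist');np.savez('w6.npz',**f);g=grab_frame('top');np.savez('t6.npz',**g)
rep();delta([504.4,-200.2,160],109.2,0)
for n,f in(('w',f),('t',g)):
    P,ok=cloud(f);P=P*1000;x,y,z=np.moveaxis(P,-1,0);H=hsv(f)
    m=ok&(z>45)&(z<55)&(np.hypot(x-504,y+200)<50)
    print(n,m.sum(),cv2.minAreaRect(P[m][:,:2].astype(np.float32)) if m.sum()>5 else '')
    o=ok&(cv2.inRange(H,(6,170,90),(18,255,255))>0)&(z>80);print(o.sum(),np.percentile(P[o],[3,50,97],axis=0).round(1).tolist())
im=np.hstack([f['color'] for f in(dict(np.load('w6.npz')),)])
b=cv2.resize(g['color'][200:330,340:500],(480,390))
c=cv2.resize(im,(480,360))
cv2.imwrite('pics/w6.png',np.vstack([c,b[40:280]])[...,::-1])
E
```

```text
time: 10.58
eef_pos: [0.5035, -0.2, 0.1573]
ee_rot: [-1.816, -2.557, 0.001]
wrist_force: [-0.4, 0.3, -0.5]
opening: 0.0454
t 10.68 pos [ 504.  -200.2  160.1] x [-0.33   0.944  0.   ] y [ 0.944  0.33  -0.   ] z [-0.  0. -1.] F [ 0.2   0.05 -0.69] M [ 0.08  0.   -0.01] open 45.2
shift [-0.1, 0.4, 0.1] turn [-0.0, -0.0, 0.001]
w 802 ((504.8892517089844, -199.77066040039062), (33.699562072753906, 66.1692886352539), 19.746803283691406)
2551 [[494.6, -220.2, 125.4], [504.3, -205.0, 174.8], [512.0, -179.4, 183.9]]
t 0 Traceback (most recent call last):
  File "<stdin>", line 8, in <module>
    return _quantile_unchecked(
        a, q, axis, out, overwrite_input, method, keepdims, weights)
    return _ureduce(a,
                    func=_quantile_ureduce_func,
    ...<5 lines>...
                    overwrite_input=overwrite_input,
                    method=method)
    r = func(a, **kwargs)
    result = _quantile(arr,
                       quantiles=q,
    ...<2 lines>...
                       out=out,
                       weights=wgt)
    slices_having_nans = np.isnan(arr[-1, ...])
                                  ~~~^^^^^^^^^
IndexError: index -1 is out of bounds for axis 0 with size 0
```

```bash
python3 - <<'E'
from h import *
f=dict(np.load('w6.npz'));cv2.imwrite('pics/w6.png',f['color'][...,::-1])
P,ok=cloud(f);P=P*1000;x,y,z=np.moveaxis(P,-1,0);H=hsv(f)
o=ok&(cv2.inRange(H,(6,170,90),(18,255,255))>0)&(z>80)
q=(P[o]-[504,-200.2,0])@np.array([[-.33,.944,0],[.944,.33,0],[0,0,1]]).T
for b in range(90,190,15):
    k=abs(q[:,2]-b)<7.5
    if k.sum()>5: print(b,k.sum(),np.percentile(q[k],[3,50,97],axis=0).round(1).tolist())
E
```

```text
90 8 [[-20.4, -2.4, 93.0], [1.2, -2.2, 94.5], [23.0, -1.8, 97.2]]
105 36 [[-20.5, -2.5, 97.8], [-18.5, -2.3, 105.3], [22.7, -1.9, 111.1]]
120 40 [[-20.3, -2.6, 112.9], [1.2, -2.2, 120.2], [22.7, -1.8, 127.0]]
135 60 [[-20.7, -2.6, 128.1], [1.4, -2.2, 136.7], [23.2, -1.8, 142.2]]
150 359 [[-20.7, -2.6, 144.0], [-2.6, -2.1, 152.7], [22.8, 0.7, 157.2]]
165 673 [[-20.6, -2.6, 158.3], [-4.5, -2.1, 165.6], [22.4, -1.5, 172.2]]
180 1375 [[-20.7, -2.5, 173.4], [-5.9, -1.8, 182.3], [22.5, 5.4, 184.1]]
```

View pics/w6.png

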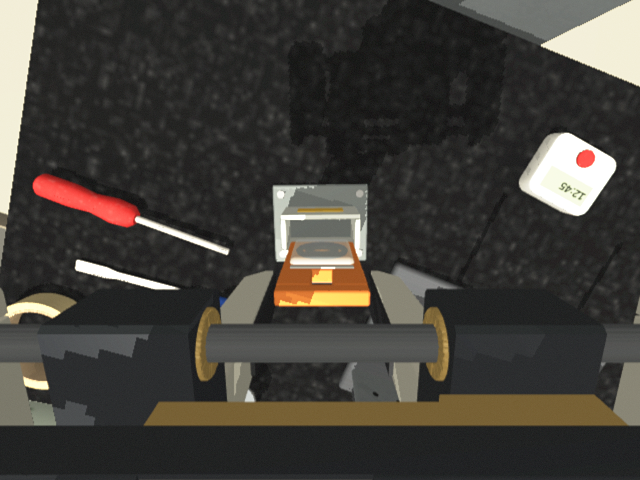

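The view shows the pack vertical and aligned over the holder at (320,230). Its centre is about 1 mm off the pocket centre, which I'll correct while lowering.

```bash
r(){ python3 -c "
from h import *
a=[]
for i in range(3): s=get_state();a.append(s['wrist_force']);grab_frame('wrist')
print('%.2f'%s['time'],(s['eef_pos']*1000).round(1),np.mean(a,0).round(2),s['opening'])"; }
python3 -m inch '[[40,[-1,-0.8,12],[0,0,0]],[40,[-1,-0.8,28],[0,0,0]],[40,[-1,-0.8,40],[0,0,0]],[40,[-1,-0.8,48],[0,0,0]],[40,[-1,-0.8,56],[0,0,0]],[40,[-1,-0.8,62],[0,0,0]],[40,[-1,-0.8,68],[0,0,0]],[40,[-1,-0.8,73],[0,0,0]],[40,[-1,-0.8,78],[0,0,0]],[40,[-1,-0.8,81],[0,0,0]],[40,[-1,-0.8,81],[0,0,0]],[40,[-1,-0.8,81],[0,0,0]]]' 30 >/dev/null; r
```

```text
11.78 [ 503.8 -201.6   79.5] [-0.11  0.36 -0.5 ] 0.04562012729001121
```

```bash
r(){ python3 -c "
from h import *
a=[]
for i in range(3): s=get_state();a.append(s['wrist_force']);grab_frame('wrist')
print('%.2f'%s['time'],(s['eef_pos']*1000).round(1),np.mean(a,0).round(2),s['opening'])"; }
python3 -m inch '[[40,[0,0,1.5],[0,0,0]],[40,[0,0,3],[0,0,0]],[40,[0,0,3],[0,0,0]]]' >/dev/null; r
python3 -m inch '[[40,[0,0,0.7],[0,0,0]],[40,[0,0,1.2],[0,0,0]],[40,[0,0,1.2],[0,0,0]]]' >/dev/null; r
python3 -m inch '[[40,[0,0,0.5],[0,0,0]],[40,[0,0,1],[0,0,0]],[40,[0,0,1],[0,0,0]]]' >/dev/null; r
```

```text
12.18 [ 503.8 -201.6   76.5] [-0.02 -0.41 -0.71] 0.04532907974796465
12.58 [ 503.7 -201.5   75.3] [-0.56 -0.23 -0.42] 0.04559731567283201
12.98 [ 504.2 -201.6   74.8] [-0.37  0.46  3.35] 0.04567752810995261
```

The pack touched the floor at TCP z = 74.8, as predicted. Release gently and rise.

```bash
python3 -m inch '[[47,[0,0,0],[0,0,0]],[50,[0,0,0],[0,0,0]],[55,[0,0,0],[0,0,0]],[64,[0,0,0],[0,0,0]],[64,[0,0,0],[0,0,0]],[64,[0,0,-3],[0,0,0]],[64,[0,0,-12],[0,0,0]],[64,[0,0,-30],[0,0,0]],[64,[0,0,-60],[0,0,0]],[64,[0,0,-100],[0,0,0]],[64,[0,0,-140],[0,0,0]],[64,[0,0,-170],[0,0,0]]]'
python3 -c "
from h import *
rep();delta([400,-60,330],109,0)"
```

```text
time: 14.03
eef_pos: [0.5045, -0.2018, 0.2495]
ee_rot: [1.816, 2.558, 0.001]
wrist_force: [0.2, -0.0, 0.6]
opening: 0.0641
t 14.03 pos [ 504.5 -201.8  249.5] x [-0.33   0.944 -0.003] y [0.944 0.33  0.003] z [ 0.004 -0.002 -1.   ] F [ 0.23 -0.01  0.58] M [0.03 0.   0.03] open 64.1
shift [168.1, -51.6, -81.2] turn [0.003, 0.003, 0.004]
```

```bash
python3 -m inch '[[64,[0,-30,-30],[0,0,0]],[64,[0,-60,-60],[0,0,0]],[64,[30,-80,-80],[0,0,0]],[64,[60,-80,-80],[0,0,0]],[64,[90,-80,-80],[0,0,0]],[64,[90,-80,-80],[0,0,0]]]'
python3 - <<'E'
from h import *
rep();fs=[grab_frame(n) for n in('scene','top')]
for n,f in zip('st',fs):
    P,ok=cloud(f);P=P*1000;x,y,z=np.moveaxis(P,-1,0);H=hsv(f)
    o=ok&(cv2.inRange(H,(6,170,90),(18,255,255))>0)&(z>45)&(y<-100)
    print(n,o.sum(),np.percentile(P[o],[3,50,97],axis=0).round(1).tolist() if o.sum() else '')
    b=ok&(cv2.inRange(H,(108,170,100),(125,255,255))>0)&(z>40)&(x<640);print('blue',b.sum(),np.median(P[b],0).round(1) if b.sum() else '')
a=cv2.resize(fs[0]['color'][140:420,200:480],(400,400));b=cv2.resize(fs[1]['color'][130:390,220:480],(400,400))
cv2.imwrite('pics/end.png',np.hstack([a,b])[...,::-1])
E
```

```text
time: 14.53
eef_pos: [0.398, -0.1402, 0.3316]
ee_rot: [1.812, 2.556, 0.004]
wrist_force: [-0.8, -0.3, -0.9]
opening: 0.0641
t 14.53 pos [ 398.  -140.2  331.6] x [-0.331  0.944 -0.005] y [0.944 0.331 0.007] z [ 0.008 -0.003 -1.   ] F [-0.78 -0.29 -0.92] M [ 0.05  0.08 -0.06] open 64.1
s 327 [[495.2, -222.9, 53.1], [505.1, -205.2, 90.2], [514.1, -181.0, 104.8]]
blue 203 [606.9 -81.2 175. ]
t 51 [[494.6, -204.1, 50.5], [497.1, -181.2, 93.2], [503.4, -179.1, 103.6]]
blue 117 [605.6 -58.1 183.7]
```

View pics/end.png

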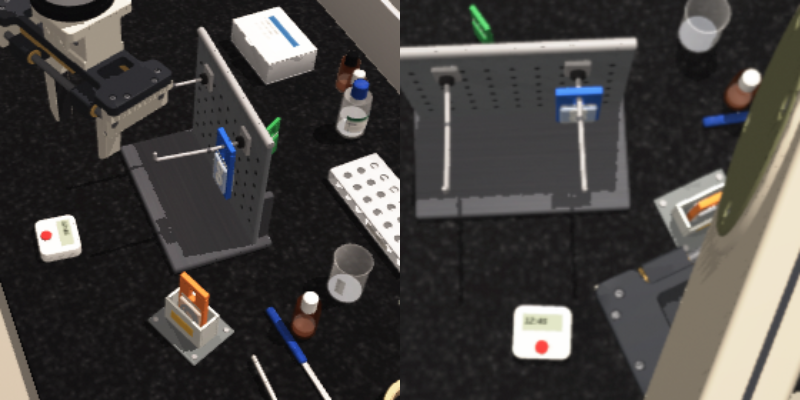

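The pictures show the orange pack upright in the holder, slot end up, at left-half (193,300). Blue is still on its peg at (227,160), and the timer and dropper haven't moved. I'll let the arm settle and hand in.

```bash
python3 -m inch '[[64,[0,0,0],[0,0,0]],[64,[0,0,0],[0,0,0]],[64,[0,0,0],[0,0,0]],[64,[0,0,0],[0,0,0]]]'; python3 -c "
from bench import *
print(close_job())"
```

```text
time: 14.97
eef_pos: [0.3991, -0.1431, 0.33]
ee_rot: [1.814, 2.557, 0.001]
wrist_force: [0.5, -1.3, 0.1]
opening: 0.0639
the job is handed in; nothing more can be done
None
```

The orange pack is off its peg and standing upright, slot end up, in the pocket of the white kit holder. I handed the job in at about 15 s of the 58 s allowed.

- **On the peg:** I gripped the pack by its side edges astride the wire and lifted it to centre the slot. I then slid it out, tilted to match the front arm's slope of about 15°. One gentle touch on the arm, about 2.4 N, came within 0.5 mm of where I predicted. All the readings I took while clearing the upturned tip were within noise (about ±1 N).
- **In the holder:** the pack touched the pocket floor at the predicted height with about 4 N, and I released it there.
- **Last checks:** the final pictures showed the pack upright in the pocket and the blue pack still on its peg. The timer and dropper bottle looked unmoved by eye, and the gripper was clear of everything.
- **Limits of these checks:** force was read only at the end of each move, not continuously. In the last top picture the arm hid part of the holder, so the upright check rests mainly on the scene camera. That camera put the pack's top at about 105 mm against the expected 101 mm. It also read about 4 mm high on the pack's top before I moved it, so I took this as measurement error. No check failed.

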